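# Close a printing clamshell, pin it and hold it pressed shut

## Task

Swing the open white-faced lid of the proofing jig down onto its bed, then take the steel locking pin (the one with the round, straight knob) out of the wooden stand and push it through the hole in the lid into the hole in the bed, right down to its collar. The lid is sprung and stands a few millimetres short of shut, so keep pushing firmly down on the pin until its collar has pressed the lid fully shut, and finish like that, still holding the pin and pressing; leave everything else on the table where it is.

Things in the scene. Friction and masses are not known exactly. Their poses are not given: they have to be found in the camera images.
- jig: the proofing jig's fixed wooden bed, 250 x 220 x 30 mm; origin at the centre of its underside on the table; +x of the jig points from the pin hole to the hinge (roughly away from the robot), z up. A sheet with a blue disc lies on it. The white-faced board lid is hinged to it along the far edge.
- hinge (a point): middle of the lid's hinge axis, which runs along the jig's y, 105 mm to +x of the jig's origin and 32 mm above the table
- lid (a joint): angle of the lid hinge, rad: 0 = lid down on its springs (closed, but standing 0.03 rad short of fully shut), grows as it opens, up to 1.35 (lid nearly upright). The hinge is stiff: the lid stays at any angle, and its upper face must be pushed with about 2 to 5 N near the free edge to swing it down.
- press (a joint): how far the sprung lid is squeezed beyond lid = 0, rad: 0 = not squeezed, 0.03 = fully shut (end stop; the lid is then level). At the hole 0.03 rad is 6 mm of travel and takes about 10 N on the pin; a push of 15 to 20 N holds it firmly on its stop; the spring lifts the lid again as soon as the push stops.
- lid_top (a point): a point on the lid's upper (outer) face, on its middle line, 150 mm from the hinge axis and 40 mm nearer the hinge than the pin hole; good for pushing the lid. The lid is a white-faced board with a dark pad underneath, 200 x 200 x 12 mm, its lower face in the plane of the hinge axis, reaching from 15 to 215 mm from the axis; z of this point is the board's outward normal, its -x points from the hinge to the free edge
- lid_hole (a point): centre of the mouth of the 15 mm through hole in the lid, on its upper face (steel washer round it), on the middle line 190 mm from the hinge axis; moves with the lid. 44 mm above the table when fully shut, about 50 mm at lid = 0 and press = 0
- bed_hole (a point): centre of the mouth of the 15 mm hole in the bed, on its upper face 30 mm above the table; 30 mm deep; in line under the lid's hole when the lid is closed
- stand: fixed wooden stand for two tools, 70 x 130 x 50 mm; origin at the centre of its underside; two upright 20 mm holes 64 mm apart along its y, at y = -32 and +32 mm. The pin stands in either one, the punch in the other
- pin_knob (a point): centre of the grip knob of the loose locking pin, 120 g, upright in the stand. From below: steel shank 12 mm in diameter and 38 mm long with a tapered tip, collar 28 mm in diameter and 6 mm thick (rests on the stand's top), round dark knob 20 mm in diameter and 48 mm tall. This point is on the axis, 68 mm above the tip, 30 mm above the collar's underside, 24 mm below the knob's top
- pin_tip (a point): lower end of the pin's shank, on its axis
- punch_top (a point): top of the other tool in the stand, a punch with a 22 mm square, shorter knob and an 18 mm shank too thick for the jig; not to be moved
- tape_c (a point): centre of a loose roll of paper tape, 104 mm across, 25 mm high; not to be moved
- jar_c (a point): centre of a loose ink jar, 72 mm across, 85 mm high; not to be moved
- roller_c (a point): middle of a loose ink roller with a red handle, about 180 mm long; not to be moved
- pens_c (a point): centre of a loose pen cup, 72 mm across, 95 mm high (pens to 145 mm); not to be moved
- knife_grip (a point): handle of a loose palette knife, 200 mm long; not to be moved
- ink_c (a point): centre of a loose ink bottle, 60 mm across, 150 mm high; not to be moved

How it is judged:
By the outcome, as a careful person would: the job done as asked, in the order asked, and still so for the second after the job is handed in, while the arm keeps its last pose, push and grip.
It also fails if it takes over 70 s, if anything falls off the work surface, if the arm or the gripper's body presses on something with over 40 N, if the wrist force passes 120 N, or if a joint passes its speed limit or range.

## Robot

A 6-joint arm with a two-finger parallel gripper is mounted at the origin on the work surface. World frame = base frame: x ahead of the robot, y to its left, z up, the work surface at z = 0. Lengths are in m, angles in rad, forces in N, time in s.
With the tool pointing down it reaches from about 0.375 to 0.9 m from the base axis. Payload 3.1 kg.
Tool frame: the origin (TCP) lies between the finger pads; the fingertips stand 8 mm ahead of it and the grasp point (between the pads) lies 11 mm behind it; z points along the fingers, y is the line along which they close (so a half turn about z gives the same grasp; the last joint's range is limited). The gripper opens to 87 mm and grips with 3 to 60 N. Pads are 19 mm wide; open, the fingers measure 117 mm over their backs; the gripper's body (75 mm by 190 mm) begins 51 mm behind the grasp point.
Start: joints at [-1.313, 0.527, 1.433, -0, 1.181, -0.178], TCP at [0.264, -0.567, 0.231] pointing down, gripper open.
Joint ranges: [-3.08, 3.08], [-0.75, 2.2], [0.22, 2.44], [-1.43, 4.57], [0, 2.65], [-2.85, 2.85]. Speed limits (rad/s): [2.79, 2.79, 3.14, 3.14, 3.14, 3.14].

## Interface

Orientations are given as a unit quaternion [x, y, z, w].
In Python, from rig import robot, vision, job gives the robot as it stands.
- The arm moves only by the shell command python3 -m handwheel 'ROWS' [OPENING] [FORCE]. ROWS is JSON, a list of rows, each a list of 4 numbers: the shift along the tool's x, y, z as a fraction of full scale, then the turn about the tool's z as a fraction of full scale. A call has 1 to 20 rows; each row is the pose to reach, as a shift and turn from the pose commanded when the call began, along the tool's axes at that moment, turning the shorter way round; what a row does not reach only later rows make up. Full scale, the value 1, is 300 mm for a shift and 2 pi rad for a turn. A row lasts 1/12 s, in which the tool goes at most 41.7 mm and 7.16 degrees, less where a joint would pass 70% of its speed; a pose out of reach is approached as far as the arm can. A call with a number of a shift or a turn outside -1 to 1 is refused whole. A call with a gripper value outside its range is refused whole. OPENING is the opening in per cent of the stroke, from 0 (shut) to 100 (fully open), set as the call begins (- or left out, the last holds). The fingers move at their own pace and stop on an object; FORCE is the grip in N (left out, the last holds). Time passes only in rows, so rows that repeat a pose let the fingers close. It gives the time, the measured TCP pose, the force, the opening and the grip force at its end, in the units of the state.
- robot.get_obs(): the state, without advancing time (a new reading comes with each control period).
- vision.camera(name): name is "scene" or "top" or "wrist"; returns a dict with "frame" (420x560x3 uint8, red, green, blue), "K" (3x3 intrinsics, pixels), "k1" (the pictures are not rectified: a ray, as slopes to the right and down, at radius r is drawn at 1 + k1 r^2 times it, then the intrinsics apply), "cam_to_world" (4x4, takes a point from camera to world coordinates); the wrist camera has in their place "hand_eye" (4x4, takes a point from camera to tool coordinates, whose origin is the TCP and whose axes are the flange's). Camera axes: x right, y down, z forward; pixel columns grow to the right and rows downward; lengths in m; the calibration is good to about 2 mm. A picture is of the moment at which its call begins: read the wrist's pose just before it. There is no depth.
- job.hand_in(): hands the job in; it is judged then, once.
Trained networks look in the newest picture that a camera, given by its name, has taken for a name from the list of things; names that differ only in an ending like _2 or _b are one class to them, and where a whole thing is asked for, a point or a joint stands for the part that bears it (a point fixed in the world has none). Each returns a list of dicts, best first, with "conf" (0 to 1); they miss things now and then, are a little off and sometimes report something else, mostly with a low value. They report only what shows in the picture. A call takes as long as a camera call.
- vision.look_for(camera, label): "point" ([row, column] in pixels, amid what is visible of it).
- vision.outline_of(camera, label): "mask" (420x560 bool, what is visible of it) and "point" ([row, column] in pixels, amid what is visible of it).
The state is a dict: "time": time; "q": joint angles; "joint_velocities": joint speeds; "joint_torque": joint torques, N m; "position": TCP position; "tool_rot": TCP orientation; "ft_force": force on the tool from outside, world axes, zero at the start; "moment": the same for the moment, N m; "grip_width": finger opening in m; "grip_force": force on a finger pad.
Only numpy, scipy, OpenCV 4.12 (cv2) and the standard library are available. Lean on these libraries where they do the work, as an engineer would, in place of code of your own. Each camera call takes 0.05 s, during which the arm holds its last target. There are 200 camera calls.

## Working session

There is one attempt and no reset: what is moved stays moved. The work goes in short steps, Python scripts to look and compute and a shell command to move; the robot and the scene stay as the last step left them, time stands still between calls to the robot, and variables do not carry over. Pictures are saved under pics/ and viewed, at most 10 in all, crops included, and the job is handed in when it is done.

```bash
mkdir -p pics; cat > h.py <<'E'
import numpy as np, cv2
from rig import robot, vision, job
from scipy.spatial.transform import Rotation as R
def T_of(c):
    if "cam_to_world" in c: return np.array(c["cam_to_world"])
    o=robot.get_obs(); T=np.eye(4); T[:3,:3]=R.from_quat(o["tool_rot"]).as_matrix(); T[:3,3]=o["position"]
    return T@np.array(c["hand_eye"])
def ray(c,T,rc):
    K=np.array(c["K"]); d=np.array([c["k1"],0,0,0,0.])
    p=cv2.undistortPoints(np.array([[[rc[1],rc[0]]]],float),K,d)[0,0]
    return T[:3,3],T[:3,:3]@np.array([p[0],p[1],1])
def at_z(c,T,rc,z):
    o,d=ray(c,T,rc); return o+d*(z-o[2])/d[2]
def proj(c,T,P):
    P=np.atleast_2d(P); Q=(P-T[:3,3])@T[:3,:3]
    return cv2.projectPoints(Q,np.zeros(3),np.zeros(3),np.array(c["K"]),np.array([c["k1"],0,0,0,0.]))[0][:,0,::-1]
def tri(rays):
    A=np.zeros((3,3));b=np.zeros(3)
    for o,d in rays:
        d=d/np.linalg.norm(d);M=np.eye(3)-np.outer(d,d);A+=M;b+=M@o
    return np.linalg.solve(A,b)
def save(c,n): cv2.imwrite("pics/"+n+".png",c["frame"][:,:,::-1])
E
cat > a.py <<'E'
from h import *
C={n:vision.camera(n) for n in("scene","top")}
for n in C: save(C[n],n+"1"); print(n,C[n]["k1"],np.round(T_of(C[n])[:3,3],3))
for l in["jig","hinge","lid_top","lid_hole","bed_hole","stand","pin_knob","punch_top","tape_c","jar_c","roller_c","pens_c","knife_grip","ink_c"]:
    r=[]
    for n in C:
        v=vision.look_for(n,l)
        if v: print(l,n,np.round(v[0]["point"]),round(v[0]["conf"],2),end=' '); r.append(ray(C[n],T_of(C[n]),v[0]["point"]))
    print(np.round(tri(r),3) if len(r)==2 else '')
o=robot.get_obs();print(o["position"],o["tool_rot"],o["time"])
print(R.from_quat(o["tool_rot"]).as_matrix().round(3))
E
python3 a.py
```

```text
scene 0.0356526949053398 [ 0.697 -0.552  1.048]
top -0.09984785481536014 [ 0.447 -0.029  1.692]
jig scene [207. 305.] 0.75 jig top [197. 266.] 0.74 [0.591 0.005 0.058]
hinge scene [213. 308.] 0.96 hinge top [200. 266.] 0.67 [0.593 0.009 0.016]

lid_hole scene [252. 217.] 0.55 lid_hole top [183. 265.] 0.77 [ 0.525 -0.112  0.19 ]
bed_hole scene [213. 308.] 0.66 bed_hole top [197. 267.] 0.8 [0.598 0.003 0.03 ]
stand scene [312. 257.] 0.73 stand top [213. 355.] 0.73 [ 0.543 -0.311  0.035]
pin_knob top [213. 344.] 0.62 
punch_top top [209. 347.] 0.38 
tape_c scene [256. 215.] 0.86 tape_c top [267. 316.] 0.78 [ 0.357 -0.177 -0.023]
jar_c scene [309. 334.] 0.78 jar_c top [163. 337.] 0.66 [ 0.727 -0.25   0.006]
roller_c scene [404. 268.] 0.68 roller_c top [178. 405.] 0.89 [ 0.647 -0.494  0.07 ]
pens_c scene [125. 374.] 0.84 pens_c top [155. 165.] 0.74 [0.737 0.364 0.052]
knife_grip scene [110. 300.] 0.8 knife_grip top [225. 146.] 0.57 [ 0.482  0.441 -0.018]
ink_c scene [ 99. 341.] 0.87 ink_c top [181. 263.] 0.72 [0.624 0.011 0.482]
[ 0.26385601 -0.56652593  0.23056227] [ 9.76351624e-01  2.16188588e-01 -3.76268027e-06 -2.05353441e-05] 1.5
[[ 0.907  0.422 -0.   ]
 [ 0.422 -0.907  0.   ]
 [ 0.    -0.    -1.   ]]
```

View pics/scene1.png

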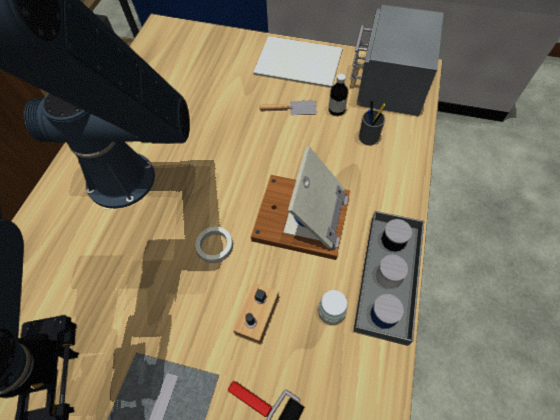

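View pics/top1.png

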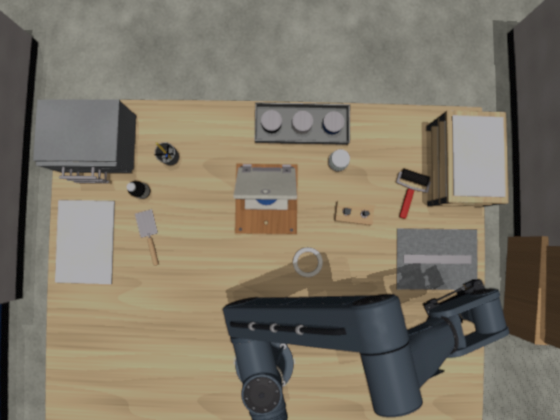

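The scene view shows the jig with its lid open around (210,305), its bed hole near (207,274), and the stand at (312,257) with two knobs at (296,261) and (320,250). In the top view the stand is at (213,354), and the pin hole and lid hole are near (223,266) and (190,266).

```bash
python3 - <<'E'
from h import *
S=cv2.imread("pics/scene1.png");T=cv2.imread("pics/top1.png")
f=lambda I,r,c,h,w:cv2.resize(I[r:r+h,c:c+w],(400,300),interpolation=cv2.INTER_CUBIC)
cv2.imwrite("pics/crop1.png",np.vstack([np.hstack([f(S,280,220,60,80),f(T,190,315,60,80)]),np.hstack([f(S,145,240,120,160),f(T,155,215,90,120)])]))
E
```

```text
(no output)
```

View pics/crop1.png

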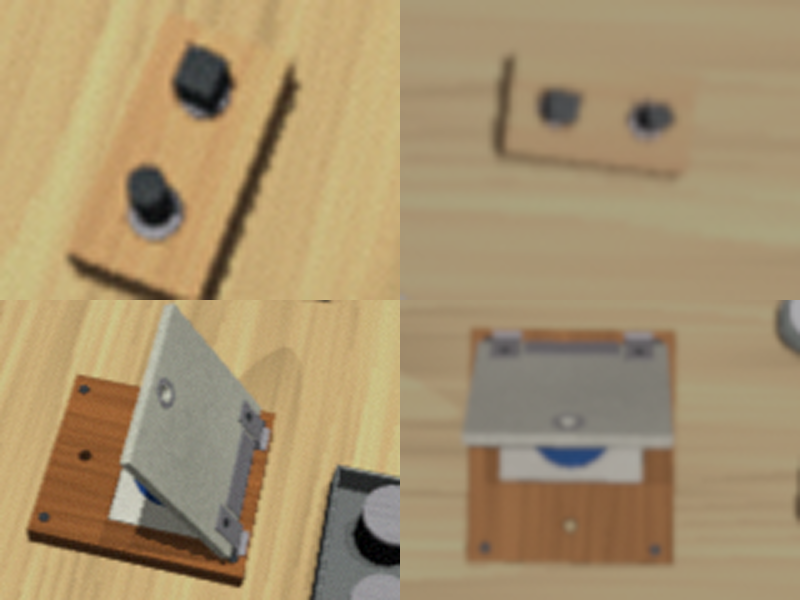

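The round pin is the stand's right-hand tool in the top view, at about (213,365), and (318,250) in the scene view. The square punch is at (211,347) in the top view. The bed hole is at (222.5,265.7) top and (207,274) scene. The lid hole is at (191,265) top and (183,306) scene.

```bash
cat > b.py <<'E'
from h import *
S=vision.camera("scene");T=vision.camera("top");a,b=T_of(S),T_of(T)
print("bedhole",at_z(S,a,(207,274),.03),at_z(T,b,(222.5,265.7),.03))
for p in[(233.6,235.1),(233.6,296.9),(164,236.6),(164.6,297.5)]:print("corner",at_z(T,b,p,.03).round(3))
print("lidhole",tri([ray(S,a,(183,306.4)),ray(T,b,(191.3,265.4))]))
print("pin top",at_z(T,b,(213.2,366),.104),at_z(S,a,(315,249.5),.104), "collar", at_z(S,a,(324.5,251),.053),at_z(T,b,(214,364),.053))
print("punch",at_z(T,b,(211.2,347),.09),at_z(S,a,(294,261),.09))
for n in("lid_top","lid","pin_knob","pin_tip"):
  for c in("scene","top"):print(n,c,[(np.round(v["point"]),round(v["conf"],2)) for v in vision.look_for(c,n)[:3]])
E
python3 b.py
```

```text
bedhole [0.50202144 0.00093801 0.03      ] [0.50188148 0.00335877 0.03      ]
corner [0.461 0.11  0.03 ]
corner [ 0.465 -0.107  0.03 ]
corner [0.708 0.111 0.03 ]
corner [ 0.71  -0.105  0.03 ]
lidhole [0.59588478 0.0031216  0.19015213]
pin top [ 0.53735705 -0.33707652  0.104     ] [ 0.53704893 -0.33819119  0.104     ] collar [ 0.53882826 -0.34806976  0.053     ] [ 0.53732798 -0.33994532  0.053     ]
punch [ 0.54375087 -0.27441219  0.09      ] [ 0.54721117 -0.27879951  0.09      ]
lid_top scene [(array([197., 312.]), 0.89), (array([100., 341.]), 0.34)]
lid_top top [(array([182., 262.]), 0.82), (array([191., 137.]), 0.63)]
lid scene [(array([197., 319.]), 0.97), (array([195., 315.]), 0.46)]
lid top [(array([182., 265.]), 0.86)]
pin_knob scene []
pin_knob top [(array([211., 366.]), 0.38)]
pin_tip scene [(array([125., 372.]), 0.39)]
pin_tip top []
```

```bash
python3 -m handwheel '[[0.96,-0.35,-0.17,-0.18],[0.96,-0.35,-0.17,-0.18],[0.96,-0.35,-0.17,-0.18],[0.96,-0.35,-0.17,-0.18],[0.96,-0.35,-0.17,-0.18],[0.96,-0.35,-0.17,-0.18],[0.96,-0.35,-0.17,-0.18],[0.96,-0.35,-0.17,-0.18],[0.96,-0.35,-0.17,-0.18],[0.96,-0.35,-0.17,-0.18],[0.96,-0.35,-0.17,-0.18],[0.96,-0.35,-0.17,-0.18],[0.96,-0.35,-0.17,-0.18],[0.96,-0.35,-0.17,-0.18]]' 0
python3 - <<'E'
from h import *
c=vision.camera("wrist");T=T_of(c);save(c,"w1");print(np.round(T,3));o=robot.get_obs();print(o["q"],R.from_quat(o["tool_rot"]).as_matrix().round(3))
for l in("stand","pin_knob","punch_top"):print(l,[(np.round(v["point"]),round(v["conf"],2)) for v in vision.look_for("wrist",l)[:2]])
print(proj(c,T,[[.537,-.338,.104],[.544,-.275,.09]]))
E
```

```text
time: 3.17
position: [0.48, -0.3505, 0.2813]
tool_rot: [0.709, 0.705, -0.0, -0.0]
ft_force: [0.2, -0.1, 0.6]
grip_width: 0.0039
grip_force: 0.0
[[ 1.    -0.006 -0.001  0.48 ]
 [-0.006 -0.961 -0.277 -0.276]
 [ 0.001  0.277 -0.961  0.436]
 [ 0.     0.     0.     1.   ]]
[-8.18506128e-01  4.32578830e-01  1.45136641e+00 -6.76297474e-06
  1.25804031e+00 -8.12066639e-01] [[ 0.006  1.    -0.   ]
 [ 1.    -0.006  0.   ]
 [ 0.    -0.    -1.   ]]
stand [(array([141., 326.]), 0.79)]
pin_knob [(array([181., 326.]), 0.77)]
punch_top [(array([119., 335.]), 0.88)]
[[180.31601089 332.66765842]
 [114.71090614 339.79836743]]
```

View pics/w1.png

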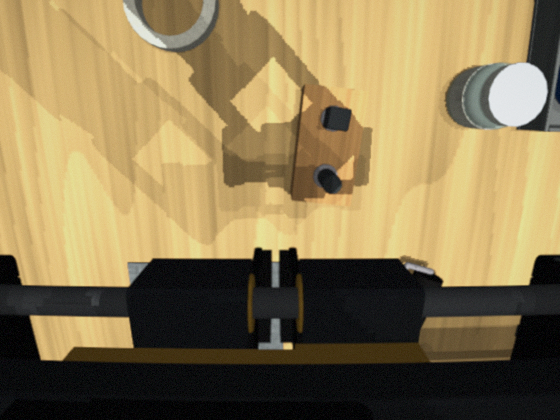

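```bash
python3 -m handwheel '[[0.1,0.05,-0.1,0],[0.97,0.47,-0.1,0],[0.97,0.47,-0.1,0],[0.97,0.47,-0.1,0],[0.97,0.47,-0.1,0],[0.97,0.47,-0.1,0],[0.97,0.47,-0.1,0],[0.97,0.47,-0.1,0],[0.97,0.47,-0.1,0],[0.97,0.47,-0.1,0],[0.97,0.47,-0.1,0],[0.97,0.47,-0.1,0]]' 0
python3 - <<'E'
from h import *
c=vision.camera("wrist");T=T_of(c);save(c,"w2")
for l in("lid_top","lid_hole","bed_hole"):print(l,[(np.round(v["point"]),round(v["conf"],2)) for v in vision.look_for("wrist",l)[:2]])
P=[]
t=.96
for s in(.15,.19,.215):P.append([.692-s*np.cos(t)+.012*np.sin(t),.003,.032+s*np.sin(t)+.012*np.cos(t)])
print(proj(c,T,P).round())
E
```

```text
time: 4.37
position: [0.6222, -0.0607, 0.3114]
tool_rot: [0.709, 0.705, -0.0, -0.0]
ft_force: [0.1, 0.1, -0.3]
grip_width: 0.0003
grip_force: 0.0
lid_top [(array([123., 262.]), 0.63)]
lid_hole [(array([122., 264.]), 0.59)]
bed_hole [(array([119., 245.]), 0.58)]
[[128. 268.]
 [130. 237.]
 [131. 215.]]
```

View pics/w2.png

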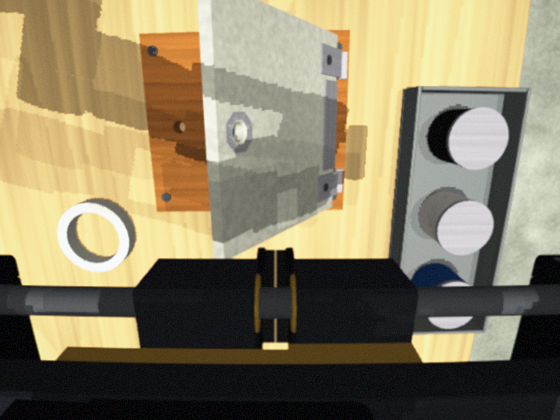

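The wrist view shows the lid hole at (131,239), and my model predicts (130,237), so the lid model holds. Next I move above the lid and descend.

```bash
python3 -m handwheel '[[0.1,0,0,0],[0.213,0,0,0],[0.213,0,0,0],[0.213,0,0.1,0],[0.213,0,0.2,0],[0.213,0,0.27,0],[0.213,0,0.34,0],[0.213,0,0.37,0],[0.213,0,0.37,0]]' 0
```

```text
time: 5.32
position: [0.6214, 0.0039, 0.1981]
tool_rot: [0.709, 0.705, -0.002, -0.002]
ft_force: [-0.4, 0.1, -0.5]
grip_width: 0.0003
grip_force: 0.0
```

```bash
python3 -m handwheel '[[0,-0.04,0.05,0],[0,-0.08,0.1,0],[0,-0.12,0.14,0],[0,-0.15,0.18,0],[0,-0.18,0.215,0],[0,-0.205,0.25,0],[0,-0.225,0.285,0],[0,-0.24,0.32,0],[0,-0.25,0.35,0],[0,-0.26,0.38,0],[0,-0.265,0.41,0],[0,-0.27,0.44,0],[0,-0.275,0.465,0],[0,-0.28,0.485,0],[0,-0.28,0.485,0]]'
```

```text
time: 6.57
position: [0.5402, 0.0045, 0.0543]
tool_rot: [0.709, 0.706, 0.001, 0.001]
ft_force: [1.4, -2.1, 5.2]
grip_width: 0.0004
grip_force: 2.3
```

```bash
python3 -m handwheel '[[0,0,0.01,0],[0,0,0.02,0],[0,0,0.02,0],[0,0,0.02,0]]'
```

```text
time: 6.9
position: [0.54, 0.0046, 0.0507]
tool_rot: [0.708, 0.706, 0.0, 0.001]
ft_force: [-1.9, -1.9, 13.0]
grip_width: 0.0004
grip_force: 6.7
```

```bash
python3 -m handwheel '[[0,0,-0.1,0],[0,0,-0.2,0],[0,0,-0.3,0],[0,0,-0.43,0],[0,0,-0.55,0],[0,0,-0.67,0],[-0.1,0,-0.67,0],[-0.2,0,-0.67,0],[-0.3,0,-0.67,0],[-0.35,0,-0.67,0],[-0.35,0,-0.67,0],[-0.35,0,-0.67,0]]' 60
python3 - <<'E'
from h import *
c=vision.camera("wrist");T=T_of(c);save(c,"w3");print(T[:3,3])
for l in("lid_hole",):print(l,[(np.round(v["point"]),round(v["conf"],2)) for v in vision.look_for("wrist",l)[:2]])
print(proj(c,T,[[.503,.003,.05]]))
t=vision.camera("top");print(vision.look_for("top","lid_hole")[:1]);print(proj(t,T_of(t),[[.503,.003,.05]]))
E
```

```text
time: 7.9
position: [0.5382, -0.1002, 0.2496]
tool_rot: [0.709, 0.705, 0.0, -0.001]
ft_force: [0.0, 1.1, 0.5]
grip_width: 0.0522
grip_force: 0.0
[ 0.53806914 -0.02495737  0.40397208]
lid_hole [(array([ 94., 308.]), 0.71)]
[[ 87.42694215 239.61476056]]
[{'point': [199.2, 253.7], 'conf': 0.57}]
[[221.98900994 265.70201339]]
```

View pics/w3.png

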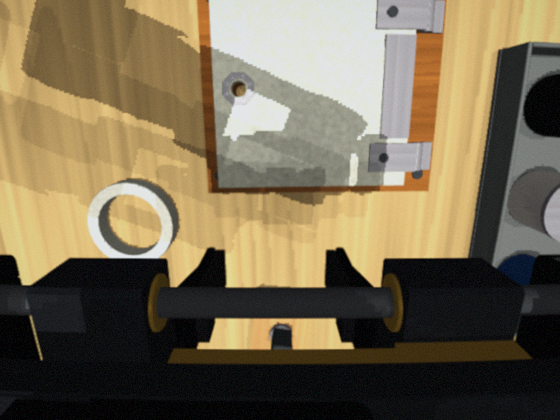

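The lid is down, with its hole at (88.5,238.5), within about 1 px of the prediction. Next I go above the pin.

```bash
python3 -m handwheel '[[-0.13,0,0,0],[-0.26,0,0,0],[-0.39,0,0,0],[-0.52,0,0,0],[-0.64,0,0,0],[-0.75,0,0,0],[-0.82,0,0,0],[-0.82,0,0,0],[-0.82,0,0,0],[-0.82,0,0,0]]' 60
python3 - <<'E'
from h import *
c=vision.camera("wrist");T=T_of(c);save(c,"w4");print(robot.get_obs()["position"])
for l in("pin_knob","punch_top"):
  for v in vision.outline_of("wrist",l)[:1]:
    r,k=np.where(v["mask"]);print(l,v["conf"],v["point"],r.min(),r.max(),k.min(),k.max())
print(proj(c,T,[[.537,-.34,.104],[.537,-.34,.056],[.537,-.34,.05],[.545,-.276,.09]]))
cv2.imwrite("pics/w4c.png",cv2.resize(c["frame"][100:240,180:360,::-1],(720,560),interpolation=cv2.INTER_CUBIC))
E
```

```text
time: 8.93
position: [0.5376, -0.3443, 0.2496]
tool_rot: [0.708, 0.706, 0.0, -0.001]
ft_force: [-0.4, -0.4, 0.3]
grip_width: 0.052
grip_force: 0.0
[ 0.53774487 -0.34398039  0.24983534]
pin_knob 0.67 [190.5, 270.8] 175 207 262 286
[[196.42927434 274.70659702]
 [185.93685632 274.74368916]
 [184.81487777 274.74765765]
 [123.63592022 283.4519321 ]]
```

View pics/w4c.png

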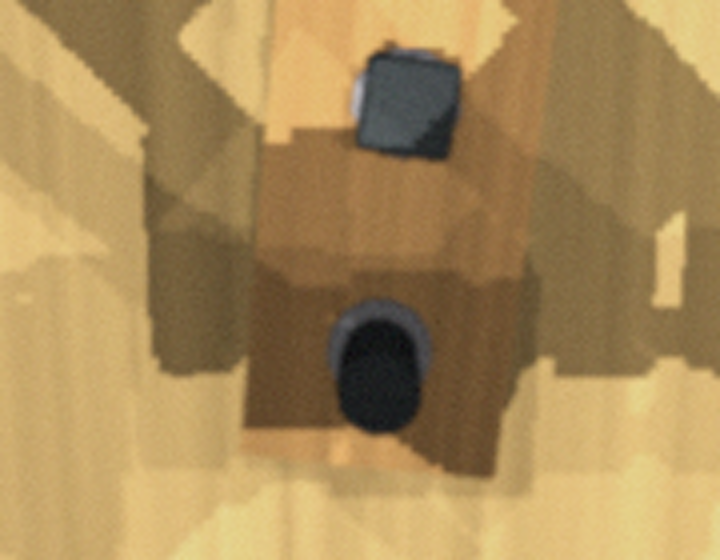

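The knob top is at (198,275) and the collar at (187.5,275), so the pin is at about (0.537, -0.342).

```bash
python3 -m handwheel '[[0.007,0,0.1,0],[0.007,0,0.2,0],[0.007,0,0.3,0],[0.007,0,0.4,0],[0.007,0,0.48,0],[0.007,0,0.55,0],[0.007,0,0.59,0],[0.007,0,0.608,0],[0.007,0,0.608,0],[0.007,0,0.608,0]]' 60
python3 -m handwheel '[[0,0,0,0],[0,0,0,0],[0,0,0,0],[0,0,0,0],[0,0,0,0],[0,0,0,0],[0,0,0,0],[0,0,0,0]]' 0 50
```

```text
time: 9.92
position: [0.5384, -0.3442, 0.0686]
tool_rot: [0.708, 0.706, 0.0, 0.001]
ft_force: [-0.1, 0.8, -0.5]
grip_width: 0.0523
grip_force: 0.0
time: 10.58
position: [0.5376, -0.3442, 0.068]
tool_rot: [0.709, 0.706, -0.0, 0.0]
ft_force: [-0.7, -0.2, 2.3]
grip_width: 0.0188
grip_force: 50.0
```

```bash
python3 -m handwheel '[[0,0,-0.06,0],[0,0,-0.15,0],[0,0,-0.25,0],[0,0,-0.35,0],[0,0,-0.45,0],[0.1,-0.02,-0.5,0],[0.2,-0.04,-0.5,0],[0.3,-0.06,-0.5,0],[0.4,-0.08,-0.5,0],[0.5,-0.1,-0.5,0],[0.6,-0.117,-0.5,0],[0.7,-0.117,-0.5,0],[0.8,-0.117,-0.5,0],[0.88,-0.117,-0.5,0],[0.93,-0.117,-0.5,0],[0.93,-0.117,-0.5,0],[0.93,-0.117,-0.5,0],[0.93,-0.117,-0.5,0]]'
python3 - <<'E'
from h import *
c=vision.camera("wrist");T=T_of(c);save(c,"w5");o=robot.get_obs();p=o["position"];print(p,o["grip_width"])
for l in("pin_knob","lid_hole"):
  for v in vision.outline_of("wrist",l)[:1]:
    r,k=np.where(v["mask"]);print(l,v["conf"],v["point"],r.min(),r.max(),k.min(),k.max())
print(proj(c,T,[[.503,.003,.05],p+[0,0,.035],p+[0,0,-.056]]))
E
```

```text
time: 12.08
position: [0.5039, -0.0655, 0.2175]
tool_rot: [0.708, 0.706, -0.0, 0.0]
ft_force: [0.6, 0.6, -1.4]
grip_width: 0.0189
grip_force: 50.0
[ 0.50392725 -0.06582289  0.21759563] 0.01880897690094845
pin_knob 0.75 [263.6, 274.6] 226 326 252 299
lid_hole 0.92 [114.1, 345.1] 5 226 242 478
[[122.15946077 273.98509127]
 [309.41411089 276.31405157]
 [233.39687446 275.6460797 ]]
```

View pics/w5.png

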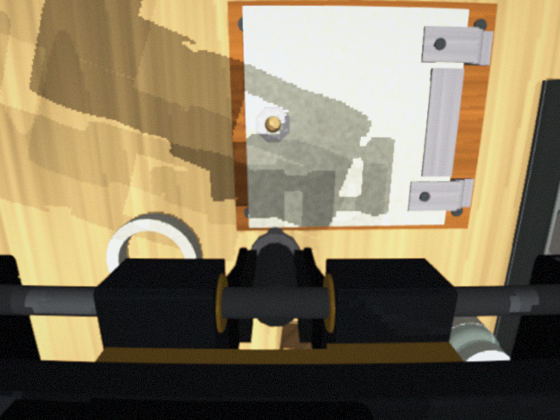

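The lid hole is at about (124,272). The pin is held vertically in the fingers around column 276, with the front of its collar at row about 229.

```bash
python3 - <<'E'
from h import *
I=cv2.imread("pics/w5.png");c=vision.camera("wrist");T=T_of(c);p=robot.get_obs()["position"]
a=cv2.resize(I[100:150,250:300],(400,400),interpolation=cv2.INTER_CUBIC)
b=cv2.resize(cv2.convertScaleAbs(I[220:335,230:325],alpha=2.5,beta=20),(400,484),interpolation=cv2.INTER_CUBIC)
a=cv2.copyMakeBorder(a,0,84,0,0,cv2.BORDER_CONSTANT);cv2.imwrite("pics/w5c.png",np.hstack([a,b]))
an=np.linspace(0,6.28,400)
for z,r,n in((-.012,.014,"collar top"),(-.018,.014,"collar bot"),(.036,.01,"knob top")):
  q=proj(c,T,p+np.c_[r*np.cos(an),r*np.sin(an),0*an+z]);print(n,q.min(0).round(1),q.max(0).round(1))
print("1mm +y:",proj(c,T,[p+[0,.001,-.015]])-proj(c,T,[p+[0,0,-.015]]))
print("hole",at_z(c,T,(124,272.5),.05))
E
```

```text
collar top [236.4 249.6] [284.6 302.1]
collar bot [232.5 250.4] [279.5 301.3]
knob top [288.3 251.2] [332.1 301.4]
1mm +y: [[-1.70332498 -0.00836222]]
hole [0.50150464 0.00131106 0.05      ]
```

View pics/w5c.png

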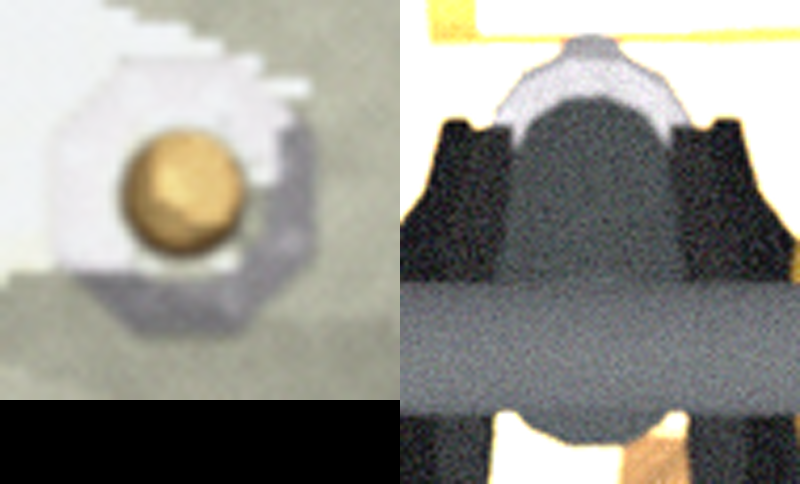

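```bash
python3 -m handwheel '[[0.08,0,0,0],[0.16,-0.007,0,0],[0.227,-0.007,0.05,0],[0.227,-0.007,0.13,0],[0.227,-0.007,0.21,0],[0.227,-0.007,0.28,0],[0.227,-0.007,0.33,0],[0.227,-0.007,0.345,0],[0.227,-0.007,0.345,0],[0.227,-0.007,0.345,0],[0.227,-0.007,0.345,0]]'
python3 - <<'E'
from h import *
c=vision.camera("wrist");T=T_of(c);save(c,"w6");o=robot.get_obs();p=o["position"];print(p,o["ft_force"])
b=cv2.resize(cv2.convertScaleAbs(c["frame"][190:335,215:335,::-1],alpha=1.8,beta=20),(480,580),interpolation=cv2.INTER_CUBIC);cv2.imwrite("pics/w6c.png",b)
h=np.array([.502,.002,.05]);an=np.linspace(0,6.28,9)[:-1]
print("washer/hole?",proj(c,T,h).round(1),"tip",proj(c,T,p+[0,0,-.056]).round(1),"collarbot",proj(c,T,p+[0,0,-.018]).round(1))
E
```

```text
time: 13.2
position: [0.5028, 0.0027, 0.1151]
tool_rot: [0.709, 0.706, 0.001, 0.001]
ft_force: [0.1, -0.5, -1.6]
grip_width: 0.0191
grip_force: 50.0
[0.50279863 0.00283033 0.11522849] [-0.43096035  0.90269547 -1.05018364]
washer/hole? [[230.  274.2]] tip [[233.4 275.5]] collarbot [[256.6 275.8]]
```

View pics/w6c.png

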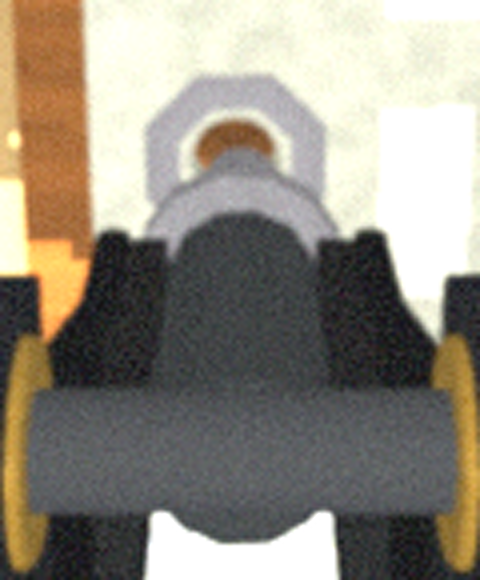

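```bash
python3 -m handwheel '[[-0.001,-0.004,0,0],[-0.001,-0.004,0.015,0],[-0.001,-0.004,0.03,0],[-0.001,-0.004,0.045,0],[-0.001,-0.004,0.06,0],[-0.001,-0.004,0.06,0]]'
```

```text
time: 13.75
position: [0.5011, 0.0024, 0.0955]
tool_rot: [0.708, 0.706, -0.0, 0.0]
ft_force: [0.5, -2.3, 0.7]
grip_width: 0.0191
grip_force: 50.0
```

```bash
python3 -m handwheel '[[0,0,0.015,0],[0,0,0.03,0],[0,0,0.045,0],[0,0,0.055,0],[0,0,0.055,0]]' - 60
```

```text
time: 14.17
position: [0.5012, 0.0024, 0.0792]
tool_rot: [0.708, 0.706, 0.0, 0.001]
ft_force: [1.6, -5.0, 0.4]
grip_width: 0.0189
grip_force: 60.0
```

```bash
python3 -m handwheel '[[-0.003,0,0,0],[-0.003,0,0.015,0],[-0.003,0,0.03,0],[-0.003,0,0.045,0],[-0.003,0,0.055,0],[-0.003,0,0.055,0],[-0.003,0,0.055,0]]'
```

```text
time: 14.75
position: [0.5009, 0.0016, 0.063]
tool_rot: [0.708, 0.706, -0.0, 0.0]
ft_force: [0.9, -5.4, 2.1]
grip_width: 0.0188
grip_force: 60.0
```

```bash
python3 -m handwheel '[[-0.002,0,0.005,0],[-0.002,0,0.01,0],[-0.002,0,0.01,0],[-0.002,0,0.01,0]]'
```

```text
time: 15.08
position: [0.5008, 0.0014, 0.0606]
tool_rot: [0.709, 0.706, 0.0, 0.0]
ft_force: [-1.0, -4.6, 7.3]
grip_width: 0.0191
grip_force: 60.0
```

```bash
python3 -m handwheel '[[0,0,0.005,0],[0,0,0.005,0],[0,0,0.005,0]]'
```

```text
time: 15.33
position: [0.5008, 0.0014, 0.0596]
tool_rot: [0.708, 0.706, 0.0, 0.0]
ft_force: [-1.4, -4.3, 12.0]
grip_width: 0.0187
grip_force: 60.0
```

```bash
python3 -m handwheel '[[0,0,0.004,0],[0,0,0.006,0],[0,0,0.006,0],[0,0,0.006,0]]'
```

```text
time: 15.67
position: [0.5007, 0.0014, 0.0587]
tool_rot: [0.708, 0.706, 0.0, 0.001]
ft_force: [-3.2, -3.5, 18.9]
grip_width: 0.0194
grip_force: 60.0
```

```bash
python3 -m handwheel '[[0,0,0.002,0],[0,0,0.002,0],[0,0,0.002,0],[0,0,0.002,0],[0,0,0.002,0],[0,0,0.002,0],[0,0,0.002,0],[0,0,0.002,0],[0,0,0.002,0],[0,0,0.002,0],[0,0,0.002,0],[0,0,0.002,0]]'
python3 - <<'E'
from h import *
c=vision.camera("wrist");T=T_of(c)
I=c["frame"].astype(int)
o=robot.get_obs();print(o["position"],o["ft_force"],o["moment"],o["grip_width"])
E
```

```text
time: 16.67
position: [0.5007, 0.0014, 0.0583]
tool_rot: [0.708, 0.706, 0.0, 0.001]
ft_force: [-2.6, -4.2, 22.0]
grip_width: 0.0186
grip_force: 60.0
[0.50068974 0.00138221 0.05829598] [-2.31266721 -3.94784405 21.10389854] [-0.70231342  0.1857586   0.03141196] 0.01882271261228721
```

```bash
python3 -c "
from rig import job
print(job.hand_in())"
```

```text
the job is handed in; nothing more can be done
None
```

I handed the job in at about 17 s with the lid swung down, the pin through the lid into the bed, and the gripper still holding it at 60 N and pressing down with about 21 N; the rise in push stiffness says the lid is on its stop, but I had no pictures left to check that or the other items by eye.

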